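Close up a row of moisture tins and bar them in

TASK

Without gripping or lifting anything, push gently on the rearmost tin so that the whole row of four moisture tins slides along the rack as one train, until the front tin is fully home against the wooden end stop and the tins touch one another. Then push the swinging retaining bar shut behind them, fully across the channel. Touch no tin but the rearmost, and leave the things standing round the rack where they are.

Things in the scene. Friction and masses are not known exactly. Their poses are not given: they have to be found in the camera images.
- rack: the tin rack, fixed: wooden board 100 (x) by 400 (y) by 12 mm with two 4 mm thick aluminium rails along y, tops 26 mm above the worktop; the channel between them is 67 mm wide, centred on x = 0. Origin: centre of the underside, on the worktop. +y points along the channel to the end stop; the -y end is open. A fixed keeper post, 46 mm high, stands on the far side at x = 44, y = -68 mm
- stop_face (a point): centre of the end stop's inner face, at board height (12 mm above the worktop), axes as the rack's. The stop is a wooden block 90 mm wide and 40 mm high above the board. With the row home the tins' centres lie about 31, 92, 154 and 216 mm from this face along -y
- gate (a joint): angle of the retaining bar, rad: 0 = shut at its limit, across the channel along rack +x, 10 mm behind a seated row; 1.6 to 1.95 = open at the start, pointing along rack -y beside the channel on its -x side. Stays where left, 0.5 N at its end moves it. Flat steel bar 10 mm thick, 30 to 48 mm above the worktop. Push its outer side (-x side when open, -y side when shut), passing over the near rail
- gate_pivot (a point): fixed point on the bar's pivot axis, at rack x = -56, y = -78 mm, 39 mm above the worktop, axes as the rack's
- gate_end (a point): middle of the free end of the bar, 108 mm from the pivot axis, at the bar's mid height; its x axis points along the bar away from the pivot
- tin_rear: rearmost tin of the row, next to the open end, the one to push: open round aluminium moisture tin about 62 mm across and 41 mm high, 20 to 90 g, 31.5 mm from centre to edge along the row. Origin: centre of its underside. It stands on the board, so 12 to 53 mm above the worktop; the row must slide 65 to 100 mm, and takes 1 to 2 N
- tin_third: third tin of the row, ahead of the rearmost: open round aluminium moisture tin about 62 mm across and 41 mm high, 20 to 90 g, 30.5 mm from centre to edge along the row. Origin: centre of its underside. It has soil in it
- tin_second: second tin of the row: open round aluminium moisture tin about 62 mm across and 41 mm high, 20 to 90 g, 31 mm from centre to edge along the row. Origin: centre of its underside. It has soil in it
- tin_front: first tin of the row, nearest the end stop: open round aluminium moisture tin about 62 mm across and 41 mm high, 20 to 90 g, 30.5 mm from centre to edge along the row. Origin: centre of its underside
- jar: bystander: lidded glass sample jar 62 mm across, 78 mm high, beyond the rack. Origin: centre of its underside
- weight: bystander: brass weight with a knob, 38 mm across, 52 mm high, beyond the rack. Origin: centre of its underside
- spare_tin: bystander: a fifth moisture tin, 63 mm across, 41 mm high, on the worktop on the robot's side of the rack, not part of the row. Origin: centre of its underside
- dish: bystander: porcelain dish 84 mm across, 32 mm high, on the far side of the rack, towards its open end. Origin: centre of its underside

How it is judged:
By the outcome, as a careful person would: the job done as asked, in the order asked, and still so for the second after the job is handed in, with the robot touching nothing.
It also fails if it takes over 50 s, if anything falls off the work surface, if the arm or the gripper's body presses on something with over 40 N, if the wrist force passes 120 N, or if a joint passes its speed limit or range.

ROBOT

A 6-joint arm with a two-finger parallel gripper is mounted at the origin on a cart in front of the work surface, level with it; the furniture and walls round the work are solid. World frame = base frame: x ahead of the robot, y to its left, z up, the work surface at z = 0. Lengths are in m, angles in degrees, forces in N, time in s.
With the tool pointing down it reaches from about 0.4 to 0.825 m from the base axis. Payload 7 kg.
Tool frame: the origin (TCP) lies at the very end of the fingers, on their centre line; the grasp point (between the pads) lies 19 mm behind it; z points along the fingers, y is the line along which they close (so a half turn about z gives the same grasp; the last joint's range is limited). The gripper opens to 88 mm and grips with 3 to 60 N. Pads are 19 mm wide; open, the fingers measure 130 mm over their backs; the gripper's body (78 mm by 193 mm) begins 47 mm behind the grasp point.
Start: joints at [-53.91, 20.546, 0.682, 0, -70.136, -16.507], TCP at [0.226, -0.636, 0.227] pointing down, gripper open.
Joint ranges: [-176.03, 176.03], [-82.01, 121.73], [-58.28, 71.71], [-173.87, 95.51], [-174.79, -0.11], [-173.66, 173.66]. Speed limits (degrees/s): [136.94, 136.94, 172.46, 180, 180, 180].

INTERFACE

Orientations are given as [roll, pitch, yaw] about the fixed x, y, z axes, in that order (R = Rz(yaw) Ry(pitch) Rx(roll)).
In Python, from plant import r gives the robot as it stands. The module is installed in compiled form; this text tells all that it offers.
- The arm moves only by the tool jog_arm, never from a script. Its arguments are lists of equal length, an entry for each row: "travel": the shift along the tool's x, y, z each as a share of 50 cm, from -1 to 1, a list of three; "dr": the turn, a rotation vector about the tool's x, y, z each as a share of 360 degrees, from -1 to 1, a list of three; "claw": the opening, from 0 (shut) to 1 (fully open). A call has exactly 10 rows; each row is the pose to reach, as a shift and turn from the pose commanded when the call began, along the tool's axes at that moment, turning the shorter way round; what a row does not reach only later rows make up. A row lasts 1/8 s, in which the tool goes at most 62.5 mm and 10.7 degrees, less where a joint would pass 70% of its speed; a pose out of reach is approached as far as the arm can. A call with a number of a shift or a turn outside -1 to 1 is refused whole. A call with a gripper value outside its range is refused whole. The fingers move at their own pace and stop on an object; "newtons" is the grip in N (left out, the last holds). Time passes only in rows, so rows that repeat a pose let the fingers close, or fill a call up. It gives the time, the measured TCP pose, the force, the opening and the grip force at its end, in the units of the state.
- r.get_state(): the state, without advancing time (a new reading comes with each control period).
- r.capture(name): name is "scene" or "top" or "wrist"; returns a dict with "pixels" (400x640x3 uint8, red, green, blue), "range_z" (400x640 float32, m along the optical axis (not along the pixel's ray), 0 where there is no reading), "fx", "fy", "cx", "cy" (pixels), "dist_coeffs" ([k1, k2, p1, p2, k3] as OpenCV has them; the pictures are not rectified), "position" and "attitude" of the camera in the world; the wrist camera has in their place "hand_eye" (4x4, takes a point from camera to tool coordinates, whose origin is the TCP and whose axes are the flange's). Camera axes: x right, y up, looking along -z (the intrinsics and any distortion apply to the point x, -y, -z); pixel columns grow to the right and rows downward; lengths in m; the calibration is good to about 2 mm. A picture is of the moment at which its call begins: read the wrist's pose just before it.
- r.close_job(): hands the job in; it is judged then, once.
Trained networks look in the newest picture that a camera, given by its name, has taken for a name from the list of things; names that differ only in an ending like _2 or _b are one class to them, and where a whole thing is asked for, a point or a joint stands for the part that bears it (a point fixed in the world has none). Each returns a list of dicts, best first, with "conf" (0 to 1); they miss things now and then, are a little off and sometimes report something else, mostly with a low value. They report only what shows in the picture. A call takes as long as a camera call.
- r.boxes_of(name, camera): "extent" ([left, top, right, bottom] in pixels, round what is visible of it).
- r.regions_of(name, camera): "pixels" (400x640 bool, what is visible of it) and "extent" ([left, top, right, bottom] in pixels, round what is visible of it).
- r.tip_of(name, camera): "at" ([column, row] in pixels: a listed point, or the origin of a listed thing).
The state is a dict: "time_s": time; "joints": joint angles; "qd": joint speeds; "joint_torque": joint torques, N m; "tcp_pos": TCP position; "eef_rot": TCP orientation; "contact_force": force on the tool from outside, world axes, zero at the start; "moment": the same for the moment, N m; "gripper_width": finger opening in m; "gripper_force": force on a finger pad.
Only numpy, scipy, OpenCV 4.12 (cv2) and the standard library are available. Lean on these libraries where they do the work, as an engineer would, in place of code of your own. Each camera call takes 0.05 s, during which the arm holds its last target. There are 200 camera calls.

## Working session

There is one attempt and no reset: what is moved stays moved. The work goes in short steps, Python scripts to look and compute and a tool call to move; the robot and the scene stay as the last step left them, time stands still between calls to the robot, and variables do not carry over. Pictures are saved under pics/ and viewed, at most 10 in all, crops included, and the job is handed in when it is done.

Besides the shell and the picture viewer there is one more tool, called after ">>>" by a JSON object that holds its "op" and its "data", one argument or row to a line. jog_arm: Moves the arm, as the interface text tells. Its arguments: {"type":"object","properties":{"travel":{"type":"array"},"dr":{"type":"array"},"claw":{"type":"array"},"newtons":{"type":"number"}},"required":["travel","dr","claw"]}

```bash
mkdir -p pics; cat > h.py <<'E'
import numpy as np, cv2
from scipy.spatial.transform import Rotation as R
from plant import r
def cap(cam,save=None):
    s=r.get_state(); c=r.capture(cam); c['s']=s
    if save: cv2.imwrite('pics/'+save,c['pixels'][:,:,::-1])
    return c
def campose(c):
    if 'hand_eye' in c:
        s=c['s'];T=np.eye(4);T[:3,:3]=R.from_euler('xyz',s['eef_rot'],degrees=True).as_matrix();T[:3,3]=s['tcp_pos']
        T=T@np.array(c['hand_eye']);return T[:3,:3],T[:3,3]
    a=np.array(c['attitude'],float)
    if a.shape==(3,3): m=a
    elif a.size==3: m=R.from_euler('xyz',a,degrees=True).as_matrix()
    else: m=R.from_quat(a).as_matrix()
    return m,np.array(c['position'])
def rays(c,uv):
    K=np.array([[c['fx'],0,c['cx']],[0,c['fy'],c['cy']],[0,0,1]],float)
    p=cv2.undistortPoints(np.array(uv,float).reshape(-1,1,2),K,np.array(c['dist_coeffs'],float)).reshape(-1,2)
    return np.c_[p[:,0],-p[:,1],-np.ones(len(p))]
def onz(c,uv,z):
    M,t=campose(c);d=rays(c,uv)@M.T
    return t+d*((z-t[2])/d[:,2])[:,None]
def cloud(c,mask):
    v,u=np.nonzero(mask&(c['range_z']>0));M,t=campose(c)
    return (rays(c,np.c_[u,v])*c['range_z'][v,u][:,None])@M.T+t
E
python3 - <<'E'
from h import *
print(r.get_state())
for cam in('top','scene'):
    c=cap(cam,cam+'1.png');print(cam,c['position'],c['attitude'],c['fx'])
    for n in 'rack gate tin_rear tin_third tin_second tin_front jar weight spare_tin dish'.split():
        g=r.regions_of(n,cam)
        for q in g[:1 if not n.startswith('tin') else 4]:
            p=cloud(c,q['pixels']);print(n,round(q['conf'],2),np.round(q['extent']),np.round(np.median(p,0),3),np.round(np.percentile(p,98,axis=0),3),np.round(np.percentile(p,2,axis=0),3)) if len(p) else 0
    for n,z in (('stop_face',.012),('gate_pivot',.039),('gate_end',.039),('rack',0)):
        for q in r.tip_of(n,cam)[:1]:print(n,round(q['conf'],2),np.round(q['at']),np.round(onz(c,[q['at']],z),3))
E
```

```text
{'time_s': 0.0, 'joints': array([-5.39102549e+01,  2.05897520e+01,  6.32506017e-01, -2.05035798e-02,
       -7.01361184e+01, -1.65048717e+01]), 'qd': array([ 0.00746354, -0.02743975, -0.00123281,  0.11460075,  0.03757922,
       -0.06839307]), 'joint_torque': array([-1.64651410e-03, -5.82718956e+01,  2.93042958e+01,  6.99677020e+00,
        6.79421137e-03, -1.34868901e-04]), 'tcp_pos': array([ 0.22604251, -0.63549028,  0.22563086]), 'eef_rot': array([ 1.79905006e+02, -8.04667097e-03, -1.60422103e+02]), 'contact_force': array([0.17163987, 0.64028697, 0.3659558 ]), 'moment': array([-0.0276416 , -0.01144033,  0.01458001]), 'gripper_force': 0.0, 'gripper_width': 0.08729797911762123}
top [0.52398111 0.06559744 1.07338211] [  4.13758327   0.15540956 -89.55013356] 418.83313039548267
rack 0.78 [264. 182. 426. 236.] [ 0.572 -0.003  0.014] [0.633 0.197 0.053] [ 0.513 -0.191  0.001]
gate 0.73 [374. 219. 415. 239.] [ 0.514 -0.118  0.048] [ 0.533 -0.067  0.052] [ 0.497 -0.172  0.032]
tin_rear 0.56 [373. 185. 400. 213.] [ 0.585 -0.101  0.015] [ 0.614 -0.068  0.054] [ 0.556 -0.127  0.01 ]
tin_third
[... 1868 characters left out ...]
55] [ 0.554 -0.003  0.019]
tin_front 0.84 [311. 204. 344. 238.] [0.588 0.086 0.034] [0.615 0.12  0.055] [0.554 0.06  0.013]
jar 0.85 [257. 187. 289. 226.] [0.68  0.15  0.062] [0.72  0.168 0.081] [0.666 0.116 0.005]
weight 0.84 [305. 173. 324. 202.] [0.679 0.037 0.033] [0.698 0.049 0.054] [0.667 0.016 0.003]
spare_tin 0.69 [333. 251. 365. 284.] [0.477 0.147 0.02 ] [0.503 0.183 0.042] [0.443 0.122 0.001]
dish 0.58 [335. 145. 367. 168.] [ 0.707 -0.122  0.018] [ 0.747 -0.073  0.032] [ 0.662 -0.154 -0.   ]
stop_face 0.84 [292. 250.] [[0.596 0.182 0.012]]
gate_pivot 0.81 [400. 192.] [[ 0.526 -0.075  0.039]]
gate_end 0.63 [348. 211.] [[0.57  0.044 0.039]]
rack 0.66 [353. 213.] [[0.585 0.011 0.   ]]
```

```bash
python3 - <<'E'
from h import *
im=cv2.imread('pics/top1.png')[120:270,240:440]
cv2.imwrite('pics/c1.png',cv2.resize(im,None,fx=4,fy=4,interpolation=cv2.INTER_CUBIC))
c=cap('top')
# circle fit of rims at z~.053, rack yaw from tins
P=[]
for n in 'tin_rear tin_third tin_second tin_front'.split():
    for q in r.regions_of(n,'top'):
        e=q['extent']
        if e[2]-e[0]<45 and e[1]>170:
            p=cloud(c,q['pixels']);p=p[p[:,2]>.045]
            cc=cv2.minEnclosingCircle(p[:,:2].astype(np.float32));P.append(cc[0]);print(n,np.round(cc[0],4),round(cc[1],4));break
# rails: points z~.026
p=cloud(c,np.ones((400,640),bool));
m=(abs(p[:,2]-.026)<.004)&(abs(p[:,0]-.585)<.06)&(abs(p[:,1])<.2)
q=p[m]
for s in(q[q[:,0]<.565],q[q[:,0]>.605]):
    f=np.polyfit(s[:,1],s[:,0],1);print(len(s),f)
s=p[(abs(p[:,2]-.052)<.004)&(p[:,1]>.14)&(p[:,1]<.25)&(abs(p[:,0]-.588)<.06)];print('stop',np.percentile(s,[1,50,99],axis=0))
E
```

```text
tin_rear [ 0.5859 -0.0966] 0.0307
tin_third [ 0.5856 -0.0352] 0.0313
tin_second [0.5851 0.0269] 0.031
tin_front [0.5846 0.0891] 0.0318
356 [-0.00137102  0.55041012]
283 [-0.01396206  0.61751275]
stop [[0.54104006 0.18993513 0.0482242 ]
 [0.5826609  0.19713591 0.05201978]
 [0.62670292 0.20460879 0.05554806]]
```

View pics/c1.png

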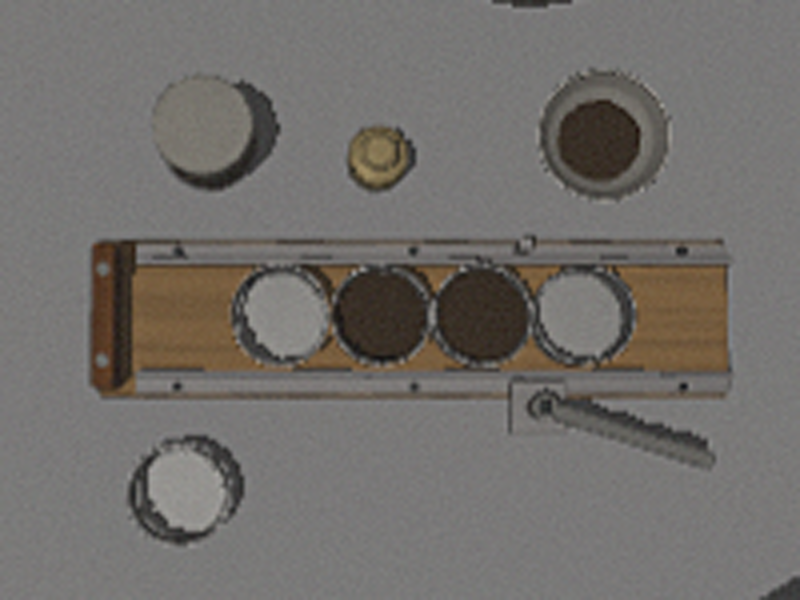

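The top view (4x crop) shows the row of four nearly touching tins at crop columns 235-635. The stop is at column 130, the channel's open end is on the right, and the bar is open from its pivot at (545,405) to (712,460). The rear tin is centred at (585,315).

>>> {"op": "jog_arm", "data": {
  "travel": [
    [-0.989,0.637,0.212],
    [-0.989,0.637,0.212],
    [-0.989,0.637,0.212],
    [-0.989,0.637,0.212],
    [-0.989,0.637,0.212],
    [-0.989,0.637,0.212],
    [-0.989,0.637,0.212],
    [-0.989,0.637,0.212],
    [-0.989,0.637,0.212],
    [-0.989,0.637,0.212]
  ],
  "dr": [
    [0,0,-0.1964],
    [0,0,-0.1964],
    [0,0,-0.1964],
    [0,0,-0.1964],
    [0,0,-0.1964],
    [0,0,-0.1964],
    [0,0,-0.1964],
    [0,0,-0.1964],
    [0,0,-0.1964],
    [0,0,-0.1964]
  ],
  "claw": [0,0,0,0,0,0,0,0,0,0]
}}

```text
time_s: 3.0
tcp_pos: [0.5868, -0.1676, 0.1201]
eef_rot: [180.0, -0.0, -89.6]
contact_force: [-0.5, -0.2, 0.5]
gripper_width: 0.0006
gripper_force: 0.0
```

```bash
python3 - <<'E'
from h import *
c=cap('wrist','w1.png');print(c['s']['tcp_pos'],c['s']['eef_rot'])
for n in('tin_rear','gate'):
    for q in r.regions_of(n,'wrist')[:2]:
        p=cloud(c,q['pixels'])
        if len(p):print(n,round(q['conf'],2),np.round(q['extent']),np.round(np.percentile(p,[2,50,98],axis=0),3).tolist())
p=cloud(c,np.ones((400,640),bool))
q=p[(abs(p[:,2]-.026)<.003)&(abs(p[:,0]-.585)<.06)&(p[:,1]>-.2)&(p[:,1]<.1)]
for s in(q[q[:,0]<.565],q[q[:,0]>.605]): print(len(s),np.polyfit(s[:,1],s[:,0],1) if len(s)>20 else 0,np.percentile(s[:,0],[2,98]) if len(s) else 0)
for q in r.tip_of('gate_pivot','wrist')[:1]:print(q['conf'],onz(c,[q['at']],.039))
E
```

```text
[ 0.58684395 -0.16761654  0.12006541] [ 1.79999371e+02 -1.69481120e-03 -8.95954339e+01]
tin_rear 0.45 [318. 316. 326. 335.] [[0.585, -0.069, 0.033], [0.586, -0.069, 0.038], [0.587, -0.068, 0.052]]
gate 0.79 [410. 196. 448. 248.] [[0.497, -0.178, 0.032], [0.506, -0.16, 0.046], [0.515, -0.14, 0.048]]
409 [-0.00538435  0.5507301 ] [0.54958368 0.55345559]
403 [-0.00841935  0.62082394] [0.62031561 0.62420746]
```

View pics/w1.png

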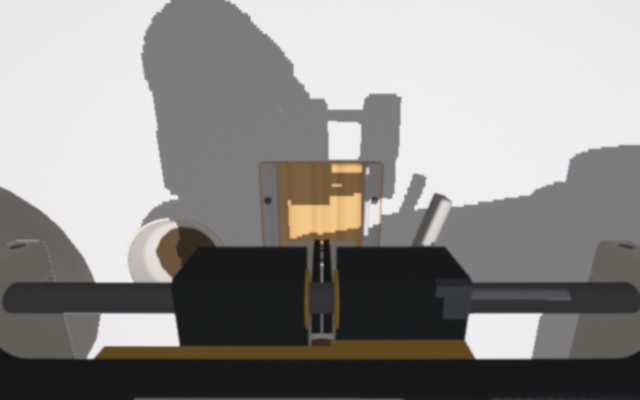

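The wrist view shows the open end of the rack at columns 260-383. The channel is centred under the fingers at column 322, with the bar tip at (440,200) and the dish at (178,250). I'll check how low and how wide the finger bodies are from the depth data.

```bash
python3 - <<'E'
from h import *
c=cap('wrist');s=c['s']
p=cloud(c,np.ones((400,640),bool))-s['tcp_pos']
for z0 in np.arange(-.01,.12,.01):
    q=p[(p[:,2]>z0)&(p[:,2]<z0+.01)&(abs(p[:,0])<.12)&(abs(p[:,1])<.1)]
    if len(q)>5:print(round(z0,2),len(q),np.round(q.min(0),3)[:2],np.round(q.max(0),3)[:2])
E
```

```text
-0.01 20 [-0.004 -0.011] [ 0.003 -0.01 ]
0.0 425 [-0.016 -0.013] [ 0.016 -0.009]
0.01 346 [-0.013 -0.013] [ 0.009 -0.004]
0.02 199 [-0.006 -0.012] [ 0.006 -0.008]
0.03 259 [-0.006 -0.013] [ 0.005 -0.01 ]
0.04 420 [-0.004 -0.013] [0.004 0.01 ]
0.05 46 [-0.004 -0.005] [0.004 0.004]
0.06 2758 [-0.088 -0.041] [0.088 0.003]
0.07 11702 [-0.088 -0.041] [ 0.088 -0.001]
0.08 32867 [-0.082 -0.041] [ 0.082 -0.01 ]
0.09 10364 [-0.067 -0.039] [ 0.068 -0.022]
0.1 21154 [-0.065 -0.029] [ 0.066 -0.024]
```

>>> {"op": "jog_arm", "data": {
  "travel": [
    [0,0,0.05],
    [0,0,0.1],
    [0,0,0.14],
    [0,0,0.166],
    [0,0,0.176],
    [0,0,0.176],
    [-0.012,0,0.176],
    [-0.024,0,0.176],
    [-0.036,0,0.176],
    [-0.044,0,0.176]
  ],
  "dr": [
    [0,0,0],
    [0,0,0],
    [0,0,0],
    [0,0,0],
    [0,0,0],
    [0,0,0],
    [0,0,0],
    [0,0,0],
    [0,0,0],
    [0,0,0]
  ],
  "claw": [0,0,0,0,0,0,0,0,0,0]
}}

```text
time_s: 4.5
tcp_pos: [0.5854, -0.1475, 0.0328]
eef_rot: [-180.0, 0.0, -89.7]
contact_force: [-0.7, -1.6, -0.2]
gripper_width: 0.0005
gripper_force: 0.0
```

>>> {"op": "jog_arm", "data": {
  "travel": [
    [-0.006,0,0],
    [-0.012,0,0],
    [-0.018,0,0],
    [-0.024,0,0],
    [-0.03,0,0],
    [-0.036,0,0],
    [-0.042,0,0],
    [-0.048,0,0],
    [-0.054,0,0],
    [-0.06,0,0]
  ],
  "dr": [
    [0,0,0],
    [0,0,0],
    [0,0,0],
    [0,0,0],
    [0,0,0],
    [0,0,0],
    [0,0,0],
    [0,0,0],
    [0,0,0],
    [0,0,0]
  ],
  "claw": [0,0,0,0,0,0,0,0,0,0]
}}

```text
time_s: 5.75
tcp_pos: [0.5851, -0.1179, 0.0326]
eef_rot: [180.0, -0.0, -89.7]
contact_force: [0.2, -0.7, 0.1]
gripper_width: 0.0004
gripper_force: 0.6
```

>>> {"op": "jog_arm", "data": {
  "travel": [
    [-0.006,0,0],
    [-0.012,0,0],
    [-0.018,0,0],
    [-0.024,0,0],
    [-0.03,0,0],
    [-0.036,0,0],
    [-0.042,0,0],
    [-0.048,0,0],
    [-0.054,0,0],
    [-0.058,0,0]
  ],
  "dr": [
    [0,0,0],
    [0,0,0],
    [0,0,0],
    [0,0,0],
    [0,0,0],
    [0,0,0],
    [0,0,0],
    [0,0,0],
    [0,0,0],
    [0,0,0]
  ],
  "claw": [0,0,0,0,0,0,0,0,0,0]
}}

```text
time_s: 7.0
tcp_pos: [0.585, -0.0889, 0.0325]
eef_rot: [180.0, -0.0, -89.7]
contact_force: [-0.2, -0.1, 0.9]
gripper_width: 0.0005
gripper_force: 0.6
```

```bash
cat > chk.py <<'E'
from h import *
import sys
c=cap('scene',sys.argv[1]+'s.png');c=cap('top')
F=[r.get_state()['contact_force']]
cv2.imwrite('pics/'+sys.argv[1]+'.png',cv2.resize(c['pixels'][120:270,240:440,::-1],None,fx=4,fy=4,interpolation=cv2.INTER_CUBIC))
for n in 'tin_rear tin_third tin_second tin_front'.split():
    for q in r.regions_of(n,'top'):
        e=q['extent']
        if e[2]-e[0]<45 and e[1]>170:
            p=cloud(c,q['pixels']);p=p[(p[:,2]>.045)&(p[:,2]<.06)]
            if len(p)<5: continue
            cc=cv2.minEnclosingCircle(p[:,:2].astype(np.float32));print(n,np.round(cc[0],4),round(cc[1],4))
            break
for q in r.tip_of('stop_face','top')[:1]:print('stop',onz(c,[q['at']],.012))
for q in r.regions_of('gate','top')[:1]:
    p=cloud(c,q['pixels']);p=p[(p[:,2]>.042)&(p[:,2]<.053)];print('gate',np.round(np.percentile(p,[1,50,99],axis=0),4).tolist(),cv2.minAreaRect((p[:,:2]*1000).astype(np.float32)))
s=r.get_state();print(s['tcp_pos'],s['contact_force'],s['time_s'])
E
python3 chk.py a
```

```text
[ 0.58495451 -0.08909652  0.03252933] [-0.73098359 -0.2431956   0.81787991] 7.4
```

```bash
python3 - <<'E'
import cv2
im=cv2.imread('pics/as.png')[130:290,240:460]
cv2.imwrite('pics/as2.png',cv2.resize(im,None,fx=3.6,fy=3.6,interpolation=cv2.INTER_CUBIC))
E
```

```text
(no output)
```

View pics/as2.png

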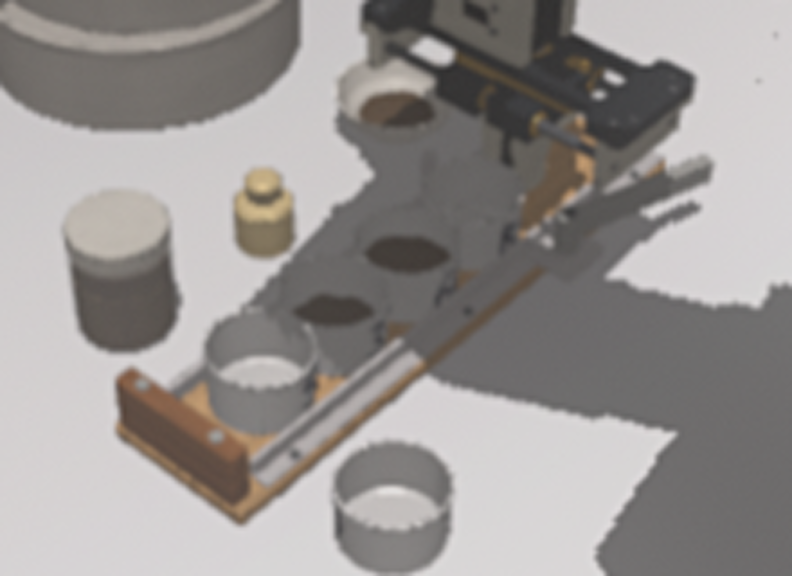

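The scene view shows the row sliding as a train, with the front tin at crop (260,370) still short of the stop face near (190,430). The bystanders are untouched.

>>> {"op": "jog_arm", "data": {
  "travel": [
    [-0.002,0,0],
    [-0.004,0,0],
    [-0.006,0,0],
    [-0.008,0,0],
    [-0.01,0,0],
    [-0.012,0,0],
    [-0.014,0,0],
    [-0.016,0,0],
    [-0.018,0,0],
    [-0.02,0,0]
  ],
  "dr": [
    [0,0,0],
    [0,0,0],
    [0,0,0],
    [0,0,0],
    [0,0,0],
    [0,0,0],
    [0,0,0],
    [0,0,0],
    [0,0,0],
    [0,0,0]
  ],
  "claw": [0,0,0,0,0,0,0,0,0,0]
}}

```text
time_s: 8.65
tcp_pos: [0.5849, -0.079, 0.0326]
eef_rot: [-180.0, 0.0, -89.7]
contact_force: [0.2, -1.1, -0.2]
gripper_width: 0.0003
gripper_force: 0.6
```

```bash
cat > chk2.py <<'E'
from h import *
import sys
c=cap('scene',sys.argv[1]+'s.png')
for n in 'tin_front tin_second tin_third tin_rear'.split():
    for q in r.regions_of(n,'scene')[:1]:
        p=cloud(c,q['pixels']);p=p[(p[:,2]>.047)&(p[:,2]<.06)]
        if len(p)>5:
            cc=cv2.minEnclosingCircle(p[:,:2].astype(np.float32));print(n,round(q['conf'],2),np.round(q['extent']),np.round(cc[0],4),round(cc[1],4))
for q in r.tip_of('stop_face','scene')[:1]:print('stop',onz(c,[q['at']],.012))
p=cloud(c,np.ones((400,640),bool))
s=p[(abs(p[:,2]-.052)<.002)&(p[:,1]>.183)&(p[:,1]<.22)&(abs(p[:,0]-.585)<.04)];print('stop top y',np.percentile(s[:,1],[1,5,50,99]) if len(s) else 0)
F=[r.get_state()['contact_force']]
print(r.get_state()['tcp_pos'],np.round(F,1))
E
python3 chk2.py b
```

```text
tin_front 0.62 [292. 218. 326. 253.] [0.5733 0.1574] 0.048
tin_second 0.95 [314. 201. 344. 236.] [0.5793 0.0928] 0.0415
tin_third 0.89 [336. 190. 367. 223.] [0.5824 0.0248] 0.0322
tin_rear 0.59 [356. 176. 383. 208.] [ 0.5832 -0.0375] 0.0341
stop [[0.592564  0.1909112 0.012    ]]
stop top y [0.19131913 0.19224599 0.19938842 0.20618854]
[ 0.58492799 -0.07903958  0.03252998] [[ 1.2 -0.1  0.1]]
```

>>> {"op": "jog_arm", "data": {
  "travel": [
    [-0.001,0,0],
    [-0.002,0,0],
    [-0.003,0,0],
    [-0.004,0,0],
    [-0.005,0,0],
    [-0.006,0,0],
    [-0.007,0,0],
    [-0.008,0,0],
    [-0.008,0,0],
    [-0.008,0,0]
  ],
  "dr": [
    [0,0,0],
    [0,0,0],
    [0,0,0],
    [0,0,0],
    [0,0,0],
    [0,0,0],
    [0,0,0],
    [0,0,0],
    [0,0,0],
    [0,0,0]
  ],
  "claw": [0,0,0,0,0,0,0,0,0,0]
}}

```text
time_s: 10.2
tcp_pos: [0.5849, -0.0751, 0.0325]
eef_rot: [180.0, 0.0, -89.7]
contact_force: [0.5, -0.2, 0.3]
gripper_width: 0.0006
gripper_force: 0.4
```

>>> {"op": "jog_arm", "data": {
  "travel": [
    [-0.001,0,0],
    [-0.002,0,0],
    [-0.003,0,0],
    [-0.004,0,0],
    [-0.004,0,0],
    [-0.004,0,0],
    [-0.004,0,0],
    [-0.004,0,0],
    [-0.004,0,0],
    [-0.004,0,0]
  ],
  "dr": [
    [0,0,0],
    [0,0,0],
    [0,0,0],
    [0,0,0],
    [0,0,0],
    [0,0,0],
    [0,0,0],
    [0,0,0],
    [0,0,0],
    [0,0,0]
  ],
  "claw": [0,0,0,0,0,0,0,0,0,0]
}}

```text
time_s: 11.45
tcp_pos: [0.5849, -0.0731, 0.0326]
eef_rot: [180.0, 0.0, -89.7]
contact_force: [-0.5, -0.1, 0.5]
gripper_width: 0.0005
gripper_force: 0.3
```

```bash
python3 chk2.py c; python3 - <<'E'
import cv2
im=cv2.imread('pics/cs.png')[170:280,260:400]
cv2.imwrite('pics/c2.png',cv2.resize(im,None,fx=5,fy=5,interpolation=cv2.INTER_CUBIC))
E
```

```text
tin_front 0.82 [289. 219. 322. 257.] [0.5826 0.1559] 0.0388
tin_second 0.77 [316. 204. 342. 238.] [0.5844 0.0911] 0.0326
tin_third 0.57 [332. 191. 364. 224.] [0.583  0.0298] 0.033
tin_rear 0.7 [353. 176. 381. 209.] [ 0.582  -0.0295] 0.033
stop [[0.58835919 0.18919067 0.012     ]]
stop top y [0.1916051  0.19199336 0.19928633 0.20632784]
[ 0.58488739 -0.07308628  0.032569  ] [[-0.1 -0.   0. ]]
```

View pics/c2.png

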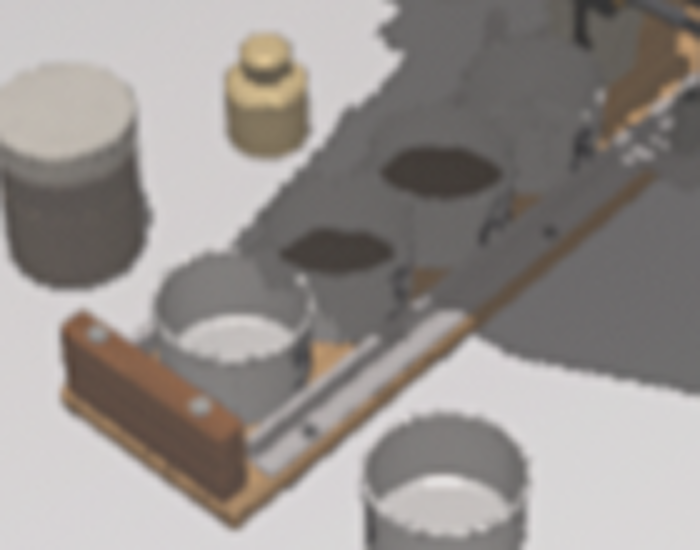

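The front tin at crop (235,340) is now close to the stop, and I haven't seen a contact force rise yet. I'll continue in small steps.

>>> {"op": "jog_arm", "data": {
  "travel": [
    [-0.001,0,0],
    [-0.002,0,0],
    [-0.003,0,0],
    [-0.004,0,0],
    [-0.004,0,0],
    [-0.004,0,0],
    [-0.004,0,0],
    [-0.004,0,0],
    [-0.004,0,0],
    [-0.004,0,0]
  ],
  "dr": [
    [0,0,0],
    [0,0,0],
    [0,0,0],
    [0,0,0],
    [0,0,0],
    [0,0,0],
    [0,0,0],
    [0,0,0],
    [0,0,0],
    [0,0,0]
  ],
  "claw": [0,0,0,0,0,0,0,0,0,0]
}}

```text
time_s: 13.0
tcp_pos: [0.5849, -0.0711, 0.0326]
eef_rot: [-180.0, 0.0, -89.7]
contact_force: [1.0, -0.9, 0.1]
gripper_width: 0.0005
gripper_force: 0.3
```

>>> {"op": "jog_arm", "data": {
  "travel": [
    [-0.001,0,0],
    [-0.002,0,0],
    [-0.003,0,0],
    [-0.004,0,0],
    [-0.004,0,0],
    [-0.004,0,0],
    [-0.004,0,0],
    [-0.004,0,0],
    [-0.004,0,0],
    [-0.004,0,0]
  ],
  "dr": [
    [0,0,0],
    [0,0,0],
    [0,0,0],
    [0,0,0],
    [0,0,0],
    [0,0,0],
    [0,0,0],
    [0,0,0],
    [0,0,0],
    [0,0,0]
  ],
  "claw": [0,0,0,0,0,0,0,0,0,0]
}}

```text
time_s: 14.25
tcp_pos: [0.5849, -0.0691, 0.0325]
eef_rot: [180.0, 0.0, -89.7]
contact_force: [0.5, -0.7, 0.4]
gripper_width: 0.0006
gripper_force: 0.3
```

>>> {"op": "jog_arm", "data": {
  "travel": [
    [-0.0005,0,0],
    [-0.001,0,0],
    [-0.0015,0,0],
    [-0.002,0,0],
    [-0.0025,0,0],
    [-0.003,0,0],
    [-0.003,0,0],
    [-0.003,0,0],
    [-0.003,0,0],
    [-0.003,0,0]
  ],
  "dr": [
    [0,0,0],
    [0,0,0],
    [0,0,0],
    [0,0,0],
    [0,0,0],
    [0,0,0],
    [0,0,0],
    [0,0,0],
    [0,0,0],
    [0,0,0]
  ],
  "claw": [0,0,0,0,0,0,0,0,0,0]
}}

```text
time_s: 15.5
tcp_pos: [0.5848, -0.0676, 0.0325]
eef_rot: [180.0, -0.0, -89.7]
contact_force: [-0.5, -0.7, 0.6]
gripper_width: 0.0003
gripper_force: 0.4
```

```bash
python3 chk2.py d; python3 - <<'E'
import cv2
im=cv2.imread('pics/ds.png')[170:280,260:400]
cv2.imwrite('pics/d2.png',cv2.resize(im,None,fx=5,fy=5,interpolation=cv2.INTER_CUBIC))
E
```

```text
tin_front 0.79 [290. 221. 321. 256.] [0.5827 0.1629] 0.0379
tin_second 0.59 [311. 205. 338. 238.] [0.5804 0.0983] 0.0378
tin_third 0.95 [330. 193. 362. 228.] [0.5791 0.0402] 0.0389
tin_rear 0.63 [353. 180. 381. 211.] [ 0.5823 -0.0246] 0.0326
stop [[0.58868072 0.1916335  0.012     ]]
stop top y [0.18331089 0.18697116 0.19965215 0.20667118]
[ 0.5848513  -0.06760425  0.03256052] [[-0.7 -0.2  0.7]]
```

View pics/d2.png

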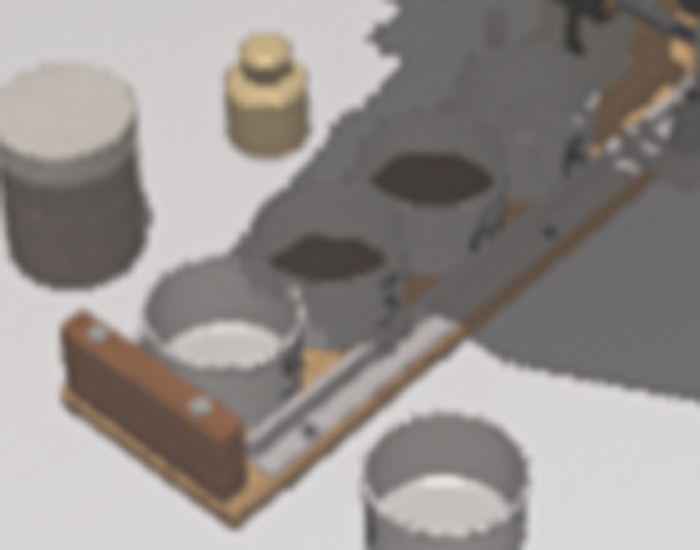

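The front tin's rim at crop (145,320) is almost at the stop's inner top edge. I'll continue until the force rises.

>>> {"op": "jog_arm", "data": {
  "travel": [
    [-0.0005,0,0],
    [-0.001,0,0],
    [-0.0015,0,0],
    [-0.002,0,0],
    [-0.0025,0,0],
    [-0.003,0,0],
    [-0.003,0,0],
    [-0.003,0,0],
    [-0.003,0,0],
    [-0.003,0,0]
  ],
  "dr": [
    [0,0,0],
    [0,0,0],
    [0,0,0],
    [0,0,0],
    [0,0,0],
    [0,0,0],
    [0,0,0],
    [0,0,0],
    [0,0,0],
    [0,0,0]
  ],
  "claw": [0,0,0,0,0,0,0,0,0,0]
}}

```text
time_s: 17.05
tcp_pos: [0.5848, -0.0661, 0.0326]
eef_rot: [180.0, 0.0, -89.7]
contact_force: [0.3, -1.3, 0.2]
gripper_width: 0.0006
gripper_force: 0.4
```

>>> {"op": "jog_arm", "data": {
  "travel": [
    [-0.0005,0,0],
    [-0.001,0,0],
    [-0.0015,0,0],
    [-0.002,0,0],
    [-0.0025,0,0],
    [-0.003,0,0],
    [-0.003,0,0],
    [-0.003,0,0],
    [-0.003,0,0],
    [-0.003,0,0]
  ],
  "dr": [
    [0,0,0],
    [0,0,0],
    [0,0,0],
    [0,0,0],
    [0,0,0],
    [0,0,0],
    [0,0,0],
    [0,0,0],
    [0,0,0],
    [0,0,0]
  ],
  "claw": [0,0,0,0,0,0,0,0,0,0]
}}

```text
time_s: 18.3
tcp_pos: [0.5848, -0.0646, 0.0326]
eef_rot: [180.0, -0.0, -89.7]
contact_force: [0.0, -0.7, 0.3]
gripper_width: 0.0005
gripper_force: 0.4
```

>>> {"op": "jog_arm", "data": {
  "travel": [
    [-0.0005,0,0],
    [-0.001,0,0],
    [-0.0015,0,0],
    [-0.002,0,0],
    [-0.0025,0,0],
    [-0.003,0,0],
    [-0.003,0,0],
    [-0.003,0,0],
    [-0.003,0,0],
    [-0.003,0,0]
  ],
  "dr": [
    [0,0,0],
    [0,0,0],
    [0,0,0],
    [0,0,0],
    [0,0,0],
    [0,0,0],
    [0,0,0],
    [0,0,0],
    [0,0,0],
    [0,0,0]
  ],
  "claw": [0,0,0,0,0,0,0,0,0,0]
}}

```text
time_s: 19.55
tcp_pos: [0.5848, -0.0636, 0.0327]
eef_rot: [180.0, -0.0, -89.7]
contact_force: [-0.1, -4.9, 1.6]
gripper_width: 0.0003
gripper_force: 2.8
```

```bash
python3 chk2.py e; python3 - <<'E'
import cv2
im=cv2.imread('pics/es.png')[170:280,260:400]
cv2.imwrite('pics/e2.png',cv2.resize(im,None,fx=5,fy=5,interpolation=cv2.INTER_CUBIC))
E
```

```text
tin_front 0.94 [288. 220. 318. 256.] [0.5757 0.1673] 0.0445
tin_second 0.9 [309. 203. 337. 239.] [0.5869 0.0979] 0.0342
tin_third 0.76 [331. 194. 361. 226.] [0.5831 0.0379] 0.033
tin_rear 0.94 [354. 180. 376. 210.] [ 0.5838 -0.0201] 0.0329
stop [[0.58591916 0.19265716 0.012     ]]
stop top y [0.18486583 0.18889133 0.19935376 0.20660858]
[ 0.58478791 -0.06365526  0.03269631] [[ 0.1 -5.4  1.7]]
```

View pics/e2.png

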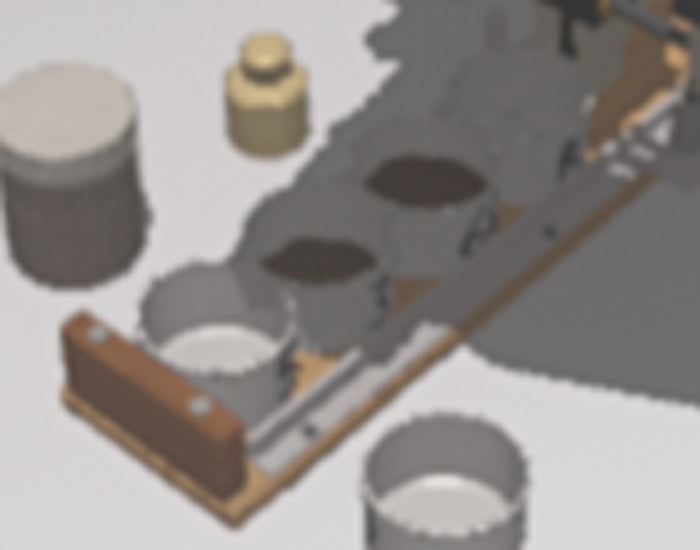

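The force has risen to 5 N and the front tin's rim now meets the stop at crop (140,330), so the row is home. Next I back off, lift, and go to the outer side of the bar.

>>> {"op": "jog_arm", "data": {
  "travel": [
    [0.01,0,0],
    [0.03,0,0],
    [0.05,0,-0.05],
    [0.06,0,-0.12],
    [0.1,0.09,-0.12],
    [0.14,0.18,-0.12],
    [0.182,0.26,-0.12],
    [0.182,0.26,-0.12],
    [0.182,0.26,-0.06],
    [0.182,0.26,0]
  ],
  "dr": [
    [0,0,0],
    [0,0,0],
    [0,0,0],
    [0,0,0],
    [0,0,0],
    [0,0,0],
    [0,0,0],
    [0,0,0],
    [0,0,0],
    [0,0,0]
  ],
  "claw": [0,0,0,0,0,0,0,0,0,0]
}}

```text
time_s: 21.1
tcp_pos: [0.4565, -0.1548, 0.0325]
eef_rot: [-179.9, 0.0, -89.7]
contact_force: [0.2, 0.3, -0.5]
gripper_width: 0.0
gripper_force: 0.0
```

```bash
python3 chk.py f; python3 -c "
from h import *
c=cap('top')
for n in('gate_pivot','gate_end'):
  for q in r.tip_of(n,'top')[:1]:print(n,q['conf'],onz(c,[q['at']],.039))"
```

```text
tin_rear [ 0.5827 -0.0216] 0.0308
tin_third [0.5833 0.0391] 0.0315
tin_second [0.5865 0.0994] 0.0316
tin_front [0.5861 0.1592] 0.0315
stop [[0.59033237 0.18612343 0.012     ]]
[ 0.45626093 -0.15470601  0.03364205] [-0.0374073  -0.30775255  0.18109491] 21.5
gate_pivot 0.9 [[ 0.53399798 -0.07090381  0.039     ]]
```

View pics/f.png

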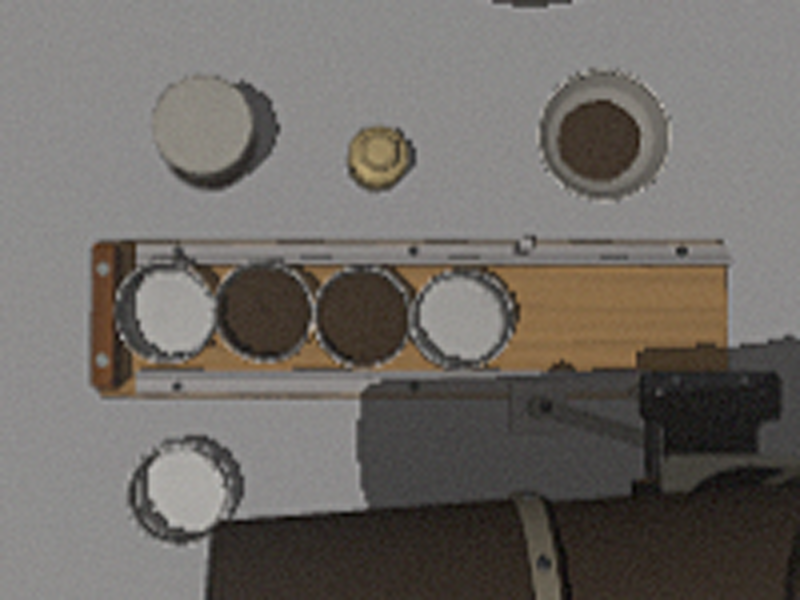

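The top view shows the row home and touching, from the stop at column 120 to the rear tin's edge at column 515. The fingers are outside the bar, near (680,420). Now I sweep the bar.

>>> {"op": "jog_arm", "data": {
  "travel": [
    [0,-0.04,0],
    [-0.001,-0.07,0],
    [-0.003,-0.098,0],
    [-0.004,-0.12,0],
    [-0.006,-0.14,0],
    [-0.012,-0.158,0],
    [-0.018,-0.174,0],
    [-0.028,-0.19,0],
    [-0.04,-0.207,0],
    [-0.052,-0.22,0]
  ],
  "dr": [
    [0,0,0],
    [0,0,0],
    [0,0,0],
    [0,0,0],
    [0,0,0],
    [0,0,0],
    [0,0,0],
    [0,0,0],
    [0,0,0],
    [0,0,0]
  ],
  "claw": [0,0,0,0,0,0,0,0,0,0]
}}

```text
time_s: 22.9
tcp_pos: [0.5656, -0.1276, 0.0325]
eef_rot: [180.0, 0.0, -89.7]
contact_force: [-1.3, -1.3, -0.4]
gripper_width: 0.0005
gripper_force: 0.4
```

>>> {"op": "jog_arm", "data": {
  "travel": [
    [-0.008,-0.006,0],
    [-0.017,-0.013,0],
    [-0.026,-0.018,0],
    [-0.035,-0.023,0],
    [-0.044,-0.027,0],
    [-0.053,-0.03,0],
    [-0.06,-0.032,0],
    [-0.066,-0.034,0],
    [-0.072,-0.036,0],
    [-0.076,-0.036,0]
  ],
  "dr": [
    [0,0,0],
    [0,0,0],
    [0,0,0],
    [0,0,0],
    [0,0,0],
    [0,0,0],
    [0,0,0],
    [0,0,0],
    [0,0,0],
    [0,0,0]
  ],
  "claw": [0,0,0,0,0,0,0,0,0,0]
}}

```text
time_s: 24.15
tcp_pos: [0.5832, -0.0899, 0.0326]
eef_rot: [-180.0, 0.0, -89.7]
contact_force: [0.8, -0.6, -0.0]
gripper_width: -0.0
gripper_force: 0.3
```

>>> {"op": "jog_arm", "data": {
  "travel": [
    [-0.001,0,0],
    [-0.002,0,0],
    [-0.003,0,0],
    [-0.004,0,0],
    [-0.005,0,0],
    [-0.006,0,0],
    [-0.007,0,0],
    [-0.008,0,0],
    [-0.009,0,0],
    [-0.01,0,0]
  ],
  "dr": [
    [0,0,0],
    [0,0,0],
    [0,0,0],
    [0,0,0],
    [0,0,0],
    [0,0,0],
    [0,0,0],
    [0,0,0],
    [0,0,0],
    [0,0,0]
  ],
  "claw": [0,0,0,0,0,0,0,0,0,0]
}}

```text
time_s: 25.4
tcp_pos: [0.5831, -0.0887, 0.0328]
eef_rot: [180.0, -0.2, -89.7]
contact_force: [5.5, -24.6, -4.8]
gripper_width: 0.0003
gripper_force: 12.3
```

>>> {"op": "jog_arm", "data": {
  "travel": [
    [-0.0004,0,0],
    [-0.0008,0,0],
    [-0.0012,0,0],
    [-0.0016,0,0],
    [-0.002,0,0],
    [-0.0024,0,0],
    [-0.0026,0,0],
    [-0.0026,0,0],
    [-0.0026,0,0],
    [-0.0026,0,0]
  ],
  "dr": [
    [0,0,0],
    [0,0,0],
    [0,0,0],
    [0,0,0],
    [0,0,0],
    [0,0,0],
    [0,0,0],
    [0,0,0],
    [0,0,0],
    [0,0,0]
  ],
  "claw": [0,0,0,0,0,0,0,0,0,0]
}}

```text
time_s: 26.65
tcp_pos: [0.5831, -0.0886, 0.0328]
eef_rot: [180.0, -0.3, -89.7]
contact_force: [6.1, -29.8, -5.5]
gripper_width: 0.0003
gripper_force: 14.7
```

The force rose to about 30 N at y = -0.0887, so the bar is against something firm. I'll back straight off, lift clear and check.

>>> {"op": "jog_arm", "data": {
  "travel": [
    [0.015,0,0],
    [0.04,0,0],
    [0.06,0,-0.03],
    [0.08,0,-0.1],
    [0.1,0,-0.2],
    [0.15,0.05,-0.25],
    [0.22,0.1,-0.25],
    [0.3,0.15,-0.25],
    [0.36,0.2,-0.25],
    [0.36,0.2,-0.25]
  ],
  "dr": [
    [0,0,0],
    [0,0,0],
    [0,0,0],
    [0,0,0],
    [0,0,0],
    [0,0,0],
    [0,0,0],
    [0,0,0],
    [0,0,0],
    [0,0,0]
  ],
  "claw": [0,0,0,0,0,0,0,0,0,0]
}}

```text
time_s: 27.9
tcp_pos: [0.4823, -0.266, 0.1589]
eef_rot: [-179.9, -0.0, -89.9]
contact_force: [0.5, 0.3, -0.3]
gripper_width: 0.0002
gripper_force: 0.0
```

```bash
python3 chk.py g; python3 - <<'E'
import cv2,numpy as np
a=cv2.imread('pics/g.png')[150:550]
b=cv2.resize(cv2.imread('pics/gs.png')[140:290,240:440],None,fx=3,fy=3,interpolation=cv2.INTER_CUBIC)
a=cv2.resize(a,(400,200))
im=np.zeros((600,800,3),np.uint8)
g=cv2.imread('pics/g.png')[210:440,350:800];g=cv2.resize(g,(450,230))
im[:450,:600]=b; im[450:600,:293]=cv2.resize(g,(293,150))
cv2.imwrite('pics/g2.png',im)
E
```

```text
tin_rear [ 0.5819 -0.0225] 0.0311
tin_third [0.5837 0.0382] 0.0308
tin_second [0.5865 0.0992] 0.0313
tin_front [0.5855 0.1597] 0.0308
stop [[0.58296034 0.18499035 0.012     ]]
gate [[0.5654, -0.0771, 0.0428], [0.5998, -0.072, 0.0478], [0.6341, -0.0675, 0.0524]] ((599.7630615234375, -72.19682312011719), (69.0433578491211, 9.831182479858398), 0.08262483775615692)
[ 0.48425809 -0.26380491  0.15757046] [-0.29719551  0.32299293  0.29123641] 28.3
```

View pics/g.png

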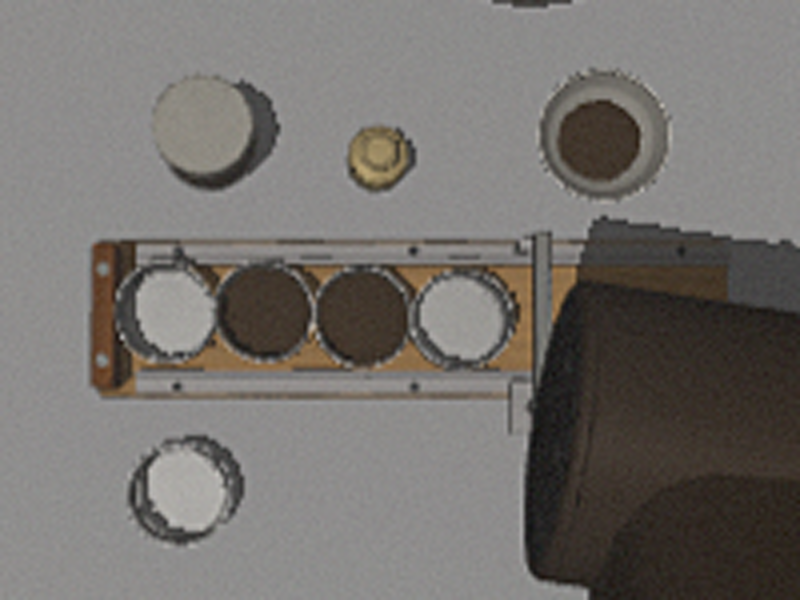

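View pics/g2.png

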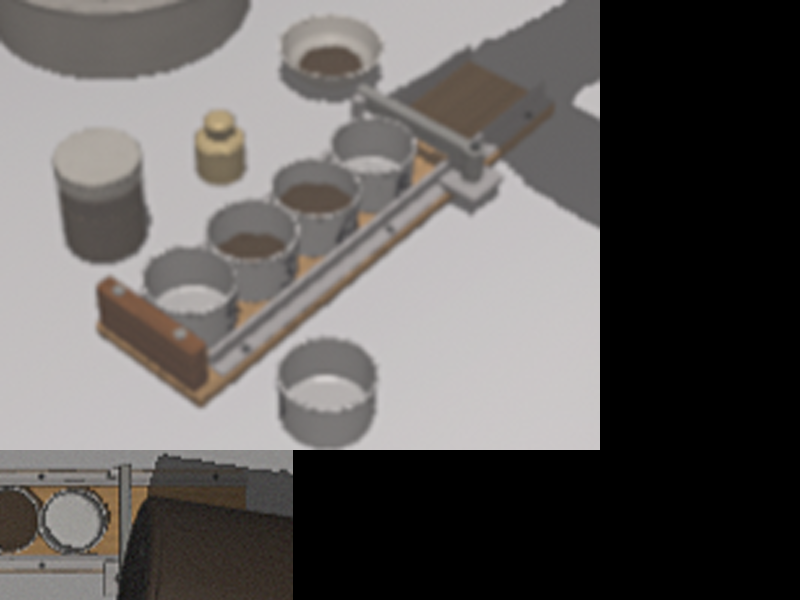

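The bar is square across the channel against the keeper post at (540,240), and the four tins are touching with the front one on the stop. The bystanders haven't moved and the arm is clear, so I'm handing in.

```bash
python3 -c "
from plant import r
print(r.close_job())"
```

```text
the job is handed in; nothing more can be done
None
```

I slid the row of four tins home against the end stop, touching one another, then pushed the retaining bar shut against its keeper post (peak push about 30 N), and handed the job in; the camera check showed nothing else moved.

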